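Fetch the stepped mandrel from the tool carousel

TASK

Turn the tool carousel smoothly until the compartment with the stepped graphite mandrel is at the front, the mandrel in line with the pointer, and let it come to rest there. Then lift the mandrel out from there and set it down gently, upright, on the middle of the bare steel plate. The other three mandrels stay standing in their compartments, and the other things on the bench stay where they are.

Things in the scene. Friction and masses are not known exactly. Their poses are not given: they have to be found in the camera images.
- stand: fixed stand of the carousel: dark steel base plate 8 mm thick, with a spindle under the carousel, a pointer at the front and a wire rack over the far half. Origin: on the bench under the carousel's axis. Its -x axis is the front: from the carousel's axis to the pointer, roughly towards the robot
- pointer (a point): small upright steel pointer block at the stand's front, 26 x 12 mm, just outside the carousel's rim, 178 mm from the axis; this point is the centre of its top, 32 mm above the bench
- rack (a point): wire rack over the carousel's far half: four 10 mm steel bars along the stand's y, spanning 195 mm to either side, on four 14 mm legs. This point: middle of the foremost bar, 15 mm behind the carousel's axis, 170 mm above the bench; the others lie up to 190 mm further back. A gripper does not pass between them; the carousel's front half is open from above
- hub (a point): on the carousel's axis, at the tray floor (34 mm above the bench); axes turn with the carousel, z up. Round aluminium tray, 310 mm across, rim lip 11 mm and cross of dividers 17 mm high over the floor: four quarter compartments centred on the hub's +x, +y, -x, -y axes. A steel hub 36 mm across stands 30 mm high in the middle
- post (a point): one of the carousel's four equal handle posts, for turning it: round steel, 18 mm across, 70 mm high over the tray floor, on the dividers' ends, 142 mm from the axis, at 45, 135, 225 and 315 degrees from the hub's x axis. This point: top of the post at 45 degrees
- carousel (a joint): angle the carousel has turned since the start (rad), positive counterclockwise seen from above; starts at 0, turns freely either way (more than a full turn), with light friction (about 0.12 N m, so about 1 N at a post), and stays where it is left
- stepped: the mandrel to fetch: turned grey graphite, standing upright loose in one compartment, its axis about 90 mm from the carousel's axis. Round foot 60 mm across and 10 mm high, column 44 mm across from 10 to 56 mm, then two smaller steps: 30 mm across up to 74 mm and 16 mm across up to 92 mm. About 0.28 kg. Origin: centre of its underside, z up
- conical: upright graphite mandrel, a bystander in another compartment, same grey foot and column as the stepped one, but a pointed cone above the column (92 mm high in all). Origin: centre of its underside
- domed: upright graphite mandrel, a bystander in another compartment, same grey foot and column as the stepped one, but a round dome 44 mm across above the column (78 mm high in all). Origin: centre of its underside
- flat: upright graphite mandrel, a bystander in another compartment, same grey foot and column as the stepped one, but a flat disc 60 mm across and 10 mm thick above the column (66 mm high in all). Origin: centre of its underside
- plate: bare dark steel plate, square 130 x 130 mm, 10 mm thick, fixed on the bench to one side of the carousel. Origin: centre of its underside, so its top is 10 mm above
- rod_rest: bystander: rusty notched angle-iron rod rest, an upturned V 130 mm long, about 70 mm wide, 45 mm high, on the other side of the carousel. Origin: under its centre, at the bench
- steel_cup: bystander: open steel cup, 76 mm across, 70 mm high. Origin: centre of its underside
- canister: bystander: tall closed steel canister, 70 mm across, 160 mm high. Origin: centre of its underside
There are look-alikes about, which are no part of the job. Leave any red or yellow look-alike of the stepped alone.

How it is judged:
On the way, in this order (a step that is already met when the one before it is completed fails the run):
1. the carousel has been turned so that the stepped mandrel, still standing in its compartment, is at the front, within 22 mm of the line from the axis to the pointer, and the carousel is at rest ((value of joint carousel above 0.25 rad or value of joint carousel below -0.25 rad) and x of stepped in the frame of stand below -0.06 m and y of stepped in the frame of stand between -0.022 and 0.022 m and horizontal distance between stepped and hub below 0.13 m and z of stepped in the frame of hub below 0.006 m and angle between stepped's own z axis and vertical below 0.1 rad and velocity of joint carousel between -0.1 and 0.1 rad/s), for 0.3 s.
2. the stepped mandrel is lifted out of the carousel's front, in the fingers (z of stepped in the frame of hub above 0.025 m and contact force between the fingers and stepped above 1 N), for 0.1 s.
At the end, for the whole second after the job is handed in: the stepped mandrel stands upright (within 0.1 rad) and at rest on the plate, its axis within 35 mm of the plate's centre; the carousel is at rest and the other three mandrels stand upright (within 0.15 rad) on the tray floor, their axes within 130 mm of the carousel's axis (horizontal distance between stepped and plate below 0.035 m and z of stepped in the frame of plate between 0.006 and 0.014 m and angle between stepped's own z axis and vertical below 0.1 rad and linear speed of stepped below 0.02 m/s and contact force between stepped and plate above 0.5 N and velocity of joint carousel between -0.1 and 0.1 rad/s and angle between each of conical, domed, flat's own z axis and vertical below 0.15 rad and horizontal distance between each of conical, domed, flat and hub below 0.13 m and z of each of conical, domed, flat in the frame of hub below 0.01 m); the robot touches nothing.
It fails at once if another mandrel is tipped (over 0.4 rad) or lifted (over 20 mm) (angle between any of conical, domed, flat's own z axis and vertical above 0.4 rad or z of any of conical, domed, flat in the frame of hub above 0.02 m).
It fails at once if the stepped mandrel is tipped (over 0.5 rad) (angle between stepped's own z axis and vertical above 0.5 rad).
It fails at once if the stepped mandrel is let go over the plate more than 12 mm above it (horizontal distance between stepped and plate below 0.1 m and z of stepped in the frame of plate above 0.022 m and contact force between the fingers and stepped below 0.05 N).
It fails at once if the stepped mandrel meets the plate hard: faster than 0.35 m/s within 6 mm of it (horizontal distance between stepped and plate below 0.09 m and z of stepped in the frame of plate below 0.016 m and linear speed of stepped above 0.35 m/s).
It fails at once if the rod rest, the cup or the canister is moved over 30 mm (distance of any of rod_rest, steel_cup, canister from where it was at the start of the episode above 0.03 m).
It also fails if it takes over 72 s, if anything falls off the work surface, if the arm or the gripper's body presses on something with over 40 N, if the wrist force passes 120 N, or if a joint passes its speed limit or range.

ROBOT

A 7-joint arm with a two-finger parallel gripper is mounted at the origin on the work surface. World frame = base frame: x ahead of the robot, y to its left, z up, the work surface at z = 0. Lengths are in m, angles in rad, forces in N, time in s.
With the tool pointing down it reaches from about 0.4 to 0.9 m from the base axis. Payload 5.6 kg.
Tool frame: the origin (TCP) lies midway between the tips of the shut fingers; the grasp point (between the pads) lies 19 mm behind it; y points along the fingers, z is the direction in which the jaws open and shut, and the axes are right-handed (so a half turn about y gives the same grasp; the last joint's range is limited). The gripper opens to 92 mm and grips with 3 to 60 N. Pads are 20 mm wide; open, the fingers measure 128 mm over their backs; the gripper's body (75 mm by 189 mm) begins 69 mm behind the grasp point.
Start: joints at [1.249, 0.468, -0.012, 1.603, 0.006, 1.071, -0.056], TCP at [0.179, -0.625, 0.215] pointing down, gripper open.
Joint ranges: [-2.53, 2.53], [-0.31, 2.02], [-1.57, 1.55], [0.28, 2.44], [-1.29, 4.43], [0.15, 1.84], [-2.92, 2.92]. Speed limits (rad/s): [2.57, 2.57, 3.14, 3.14, 3.14, 3.14, 3.14].

INTERFACE

Orientations are given as a 3x3 rotation matrix whose columns are the frame's x, y, z axes.
In Python, from station import env, effector, solver, viewer, workorder, search_frame, tip_of gives the robot as it stands. Calls block until the motion is done:
- env.reach(position, orientation): joint-space move of the TCP to a pose.
- env.movel(position, frame=None, rate=0.15): straight line of the TCP; frame=None keeps the orientation; rate is the mean speed in m/s.
- env.goto_joints(angles): joint-space move.
- effector.release() and effector.grasp(squeeze=None): open the fingers fully, or close them until they stop; squeeze is the grip in N (None keeps the last).
- env.pause(seconds).
- solver.inverse_kinematics(position, orientation): joint angles nearest the present ones, or None.
- env.sense(): the state.
- viewer.read_camera(name): name is "scene" or "top"; returns (picture, depth): 420x560x3 uint8, red, green, blue; 420x560 float32, m along the optical axis (not along the pixel's ray), 0 where there is no reading.
- viewer.camera_info(name): a dict with "intrinsics" (3x3 intrinsics, pixels), "eye" and "rotation" of the camera in the world. Camera axes: x right, y up, looking along -z (the intrinsics and any distortion apply to the point x, -y, -z); pixel columns grow to the right and rows downward; lengths in m; the calibration is good to about 2 mm. A picture is of the moment at which its call begins. camera_info takes no time and is no camera call.
A pose or a line that the arm cannot do raises env.PlanningError and nothing moves.
- workorder.finish_job(): hands the job in, once; it reports no verdict.
Trained networks look in the newest picture that a camera, given by its name, has taken for a name from the list of things; names that differ only in an ending like _2 or _b are one class to them, and where a whole thing is asked for, a point or a joint stands for the part that bears it (a point fixed in the world has none). Each returns a list of dicts, best first, with "score" (0 to 1); they miss things now and then, are a little off and sometimes report something else, mostly with a low value. They report only what shows in the picture. A call takes as long as a camera call. They do not tell look-alikes from the thing itself.
- search_frame(camera, name): "at" ([x, y, z] in m, in world coordinates, good to about 4 mm: the middle of the surface that is visible of it).
- tip_of(camera, name): "at" ([x, y, z] in m, in world coordinates, good to about 4 mm: a listed point, or the origin of a listed thing).
The state is a dict: "t": time; "joint_positions": joint angles; "joint_velocities": joint speeds; "tau": joint torques, N m; "ee_pos": TCP position; "tcp_rot": TCP orientation; "wrist_force": force on the tool from outside, world axes, zero at the start; "moment": the same for the moment, N m; "gripper_width": finger opening in m.
Only numpy, scipy, OpenCV 4.12 (cv2) and the standard library are available. Lean on these libraries where they do the work, as an engineer would, in place of code of your own. Each camera call takes 0.05 s, during which the arm holds its last target. There are 200 camera calls.

## Working session

There is one attempt and no reset: what is moved stays moved. The work goes in short steps, each a Python script; the robot and the scene stay as the last script left them, time stands still between calls to the robot, and variables do not carry over. Pictures are saved under pics/ and viewed, about 8 in all and at most 12, crops included, and the job is handed in when it is done.

```bash
ls; mkdir -p pics; python3 - <<'E'
from station import env, effector, solver, viewer, workorder, search_frame, tip_of
import cv2,numpy as np
for c in ("scene","top"):
    p,d=viewer.read_camera(c); cv2.imwrite(f"pics/{c}0.png",p[:,:,::-1]); np.save(f"pics/{c}0d.npy",d)
    i=viewer.camera_info(c); print(c,{k:np.round(v,3).tolist() if not isinstance(v,str) else v for k,v in i.items()})
    for n in ("stand","pointer","rack","hub","post","stepped","conical","domed","flat","plate","rod_rest","steel_cup","canister"):
        print(n,[(np.round(r["at"],3).tolist(),round(r["score"],2)) for r in tip_of(c,n)[:4]])
s=env.sense();print(s["t"],s["ee_pos"],np.round(s["tcp_rot"],2).tolist(),s["wrist_force"])
E
```

```text
pics
scene {'intrinsics': [[520.789, 0.0, 273.12], [0.0, 520.789, 215.248], [0.0, 0.0, 1.0]], 'eye': [1.193, -0.735, 1.08], 'rotation': [[0.748, -0.455, 0.483], [0.663, 0.513, -0.545], [0.0, 0.728, 0.686]]}
stand []
pointer [([0.474, 0.025, 0.029], 0.71)]
rack [([0.66, -0.014, 0.17], 0.64)]
hub [([0.65, -0.008, 0.034], 0.92)]
post [([0.708, 0.122, 0.108], 0.98), ([0.733, 0.019, 0.033], 0.27)]
stepped [([0.332, -0.128, 0.0], 0.91), ([0.382, -0.045, 0.002], 0.64), ([0.564, -0.046, 0.03], 0.56), ([0.47, 0.028, 0.03], 0.53)]
conical [([0.736, 0.02, 0.032], 0.97), ([0.562, -0.041, 0.033], 0.64)]
domed [([0.622, 0.079, 0.034], 0.63)]
flat []
plate [([0.466, 0.315, 0.003], 0.63)]
rod_rest [([0.468, -0.315, -0.001], 0.59)]
steel_cup [([0.676, 0.359, -0.0], 0.93)]
canister []
top {'intrinsics': [[519.223, 0.0, 278.782], [0.0, 519.223, 213.809], [0.0, 0.0, 1.0]], 'eye': [0.367, -0.018, 1.33], 'rotation': [[0.008, 0.989, -0.145], [-1.0, 0.005, -0.02], [-0.019, 0.146, 0.989]]}
stand [([0.647, -0.011, 0.032], 0.44)]
pointer [([0.473, 0.026, 0.031], 0.62)]
rack [([0.659, -0.011, 0.17], 0.59)]
hub [([0.646, -0.011, 0.032], 0.72)]
post [([0.709, 0.121, 0.101], 0.86)]
stepped [([0.333, -0.127, 0.0], 0.97), ([0.567, -0.041, 0.032], 0.82), ([0.381, -0.048, -0.003], 0.73), ([0.371, 0.111, 0.001], 0.59)]
conical [([0.734, 0.024, 0.028], 0.9)]
domed [([0.617, 0.076, 0.032], 0.94), ([0.649, -0.361, -0.003], 0.69)]
flat [([0.683, -0.1, 0.036], 0.8)]
plate [([0.468, 0.315, 0.003], 0.95), ([0.469, -0.317, 0.002], 0.39)]
rod_rest [([0.47, -0.314, 0.001], 0.72)]
steel_cup []
canister [([0.652, -0.361, 0.0], 0.84), ([0.732, 0.025, 0.031], 0.58)]
1.4 [ 0.17885725 -0.62489691  0.21458308] [[-0.96, -0.0, 0.28], [-0.28, 0.0, -0.96], [0.0, -1.0, -0.0]] [0.26468067 0.66865347 0.19233403]
```

```bash
python3 - <<'E'
import cv2
a=cv2.imread("pics/top0.png"); cv2.imwrite("pics/top0c.png",cv2.resize(a,(800,600)))
b=cv2.imread("pics/scene0.png"); cv2.imwrite("pics/scene0c.png",cv2.resize(b,(800,600)))
E
```

```text
(no output)
```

View pics/top0c.png

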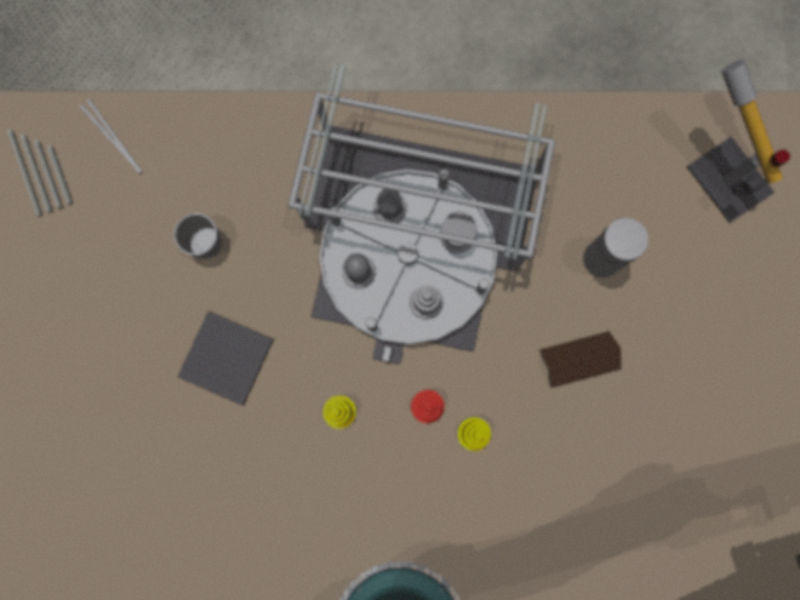

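View pics/scene0c.png

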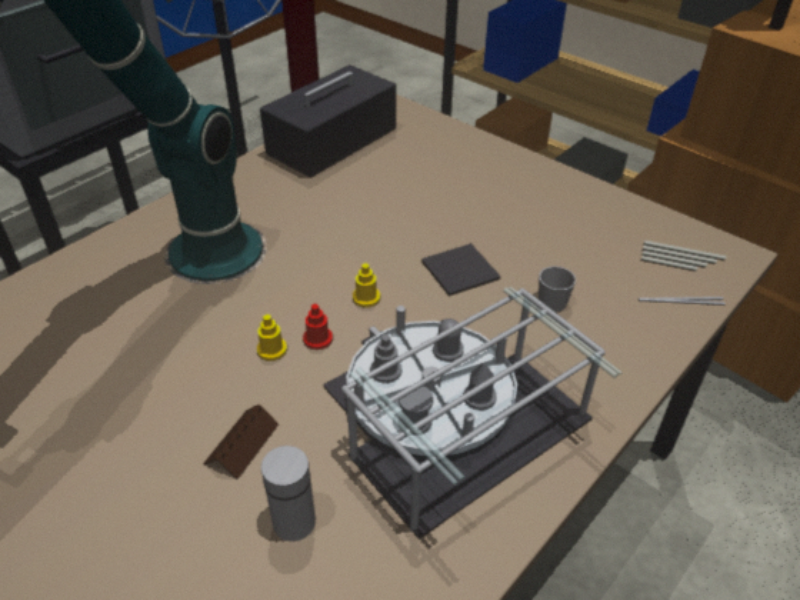

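Candidates for the stepped mandrel, as pixels in the enlarged top view:
- grey, in the tray: (427,300)
- red, on the bench: (427,406)
- yellow, on the bench: (340,412) and (475,433)
- tray neighbours: domed (357,268), conical (389,206) and flat (459,232)

I choose the grey one at (427,300) and check it in a close crop. It sits about 33° counterclockwise of the pointer line. The front-left post at (372,323) is open from above, so that is the one to grip.

```bash
cat > h.py <<'E'
from station import env, effector, solver, viewer, workorder, search_frame, tip_of
import numpy as np, cv2
AX=np.array([0.648,-0.010]); PT=np.array([0.4735,0.0255]); PLATE=np.array([0.467,0.315])
FRONT=np.arctan2(*(PT-AX)[::-1]); YAW=FRONT-np.pi   # stand x axis
def rot(a):
    z=np.array([np.cos(a),np.sin(a),0]); y=np.array([0,0,-1.]); return np.column_stack([np.cross(y,z),y,z])
def polar(r,th,z): return np.array([AX[0]+r*np.cos(th),AX[1]+r*np.sin(th),z])
def bestjaw(p,a):
    c=[]
    for k in (0,np.pi):
        q=solver.inverse_kinematics(p,rot(a+k))
        if q is not None: c.append((abs(q[6]),a+k,q))
    return min(c,key=lambda t:t[0])[1:]
def stand(p):
    d=np.asarray(p)[:2]-AX; c,s=np.cos(YAW),np.sin(YAW); return np.array([c*d[0]+s*d[1],-s*d[0]+c*d[1]])
def look(cam,name):
    p,d=viewer.read_camera(cam); cv2.imwrite(f"pics/{name}.png",cv2.resize(p,(800,600))[:,:,::-1]); return p,d
E
python3 - <<'E'
from h import *
b=cv2.imread("pics/scene0.png")[215:330,225:375]; t=cv2.imread("pics/top0.png")[110:260,210:360]
cv2.imwrite("pics/crop0.png",np.hstack([cv2.resize(b,(450,400)),cv2.resize(t,(350,400))]))
print(np.degrees(YAW),stand([.566,-.043]))
th0=np.radians(155.4)
for f in (0,.5,1):
    th=th0-0.583*f
    a,q=bestjaw(polar(.142,th,.078),th-np.pi/2+np.radians(15)); print(polar(.142,th,.078),np.degrees(a),np.round(q,2))
a,q=bestjaw(polar(.088,FRONT,.055),YAW+np.pi/2); print(a,np.round(q,2))
a,q=bestjaw(np.r_[PLATE,.031],YAW+np.pi/2); print(a,np.round(q,2))
E
```

```text
-11.499235021478489 [-0.07377533 -0.0486847 ]
[0.51888847 0.04911187 0.078     ] 80.4 [ 0.44  0.58 -0.76  1.98  0.56  0.8   0.76]
[0.54132331 0.08372344 0.078     ] 63.6982802719365 [ 0.35  0.61 -0.73  1.92  0.55  0.82  0.43]
[0.57275869 0.11042735 0.078     ] 46.996560543872995 [ 0.27  0.65 -0.69  1.83  0.54  0.85  0.13]
1.370096814209456 [ 0.5   0.68 -0.75  1.89  0.63  0.82  0.77]
1.370096814209456 [-0.09  0.73 -0.75  1.9   0.69  0.8   0.15]
```

View pics/crop0.png

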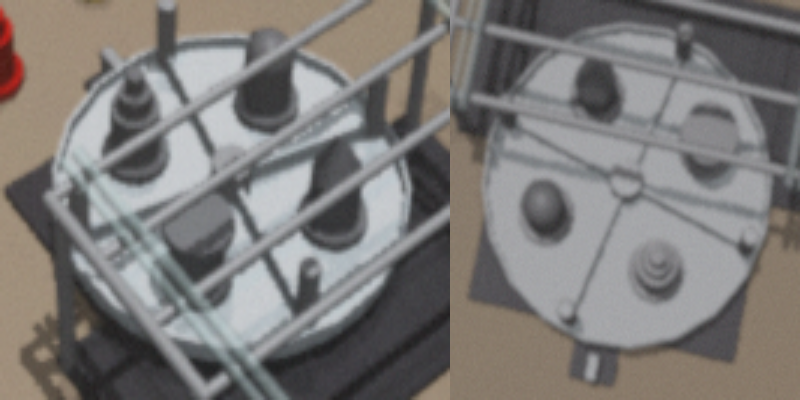

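The crop confirms it: the grey stepped mandrel is in the tray compartment to the right of the pointer. Next I grip the front-left post and turn.

```bash
python3 - <<'E'
from h import *
th0=np.radians(155.4); off=np.radians(15)-np.pi/2
p0=polar(.142,th0,.25); a=th0+off
env.reach(p0,rot(a))
env.movel(polar(.142,th0,.072),rate=.12)
effector.grasp(8)
s=env.sense(); print(s["t"],s["gripper_width"],s["ee_pos"],s["wrist_force"])
for f in (1/3,2/3,1):
    th=th0-0.583*f
    env.movel(polar(.142,th,.072),rot(th+off),rate=.05)
env.pause(.3)
s=env.sense(); print(s["t"],s["gripper_width"],s["wrist_force"])
effector.release()
env.movel(polar(.142,th,.25),rate=.2)
# clear view for the top camera
look("top","top1")
print([(np.round(r["at"],3).tolist(),round(r["score"],2),stand(r["at"]).round(3)) for r in tip_of("top","stepped")])
look("scene","scene1")
print([(np.round(r["at"],3).tolist(),round(r["score"],2),stand(r["at"]).round(3)) for r in tip_of("scene","stepped")])
print(env.sense()["t"])
E
```

```text
6.8083 0.017700060556853036 [0.51867024 0.04949364 0.07201257] [-0.3615287   1.37321567  0.14856449]
9.2083 0.017731582230421046 [-1.84702725  2.46776958 -0.01160095]
[([0.562, 0.008, 0.032], 0.66, array([-0.087,  0.   ])), ([0.37, 0.111, 0.002], 0.6, array([-0.296,  0.064])), ([0.334, -0.124, -0.002], 0.59, array([-0.285, -0.175])), ([0.466, 0.32, 0.004], 0.29, array([-0.244,  0.287]))]
[([0.382, -0.044, -0.002], 0.84, array([-0.254, -0.087])), ([0.331, -0.126, 0.001], 0.83, array([-0.288, -0.176])), ([0.561, 0.007, 0.031], 0.69, array([-0.088, -0.001])), ([0.371, 0.11, -0.001], 0.63, array([-0.295,  0.063]))]
11.6083
```

View pics/scene1.png

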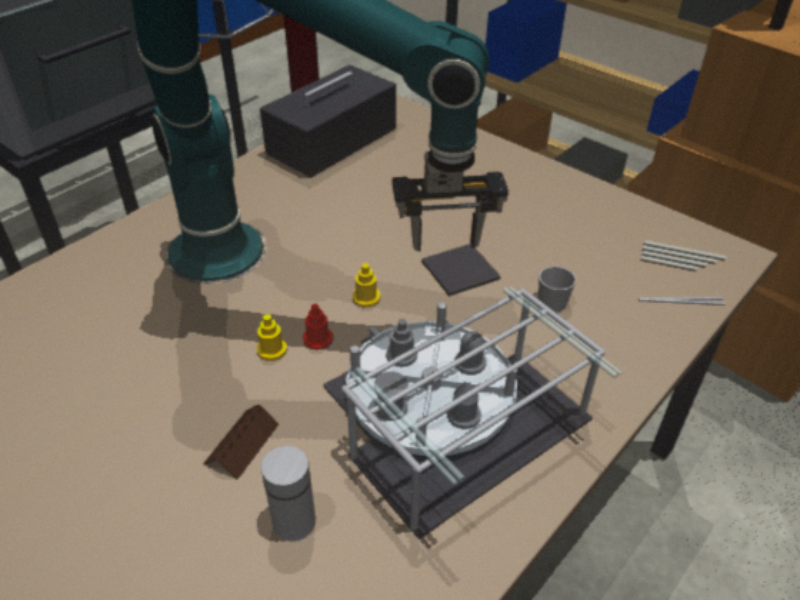

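The picture shows the stepped mandrel upright at the front at about (401,342), behind the pointer. Both cameras put it within 1 mm of the line, and the other three are standing. Now I pick it up.

```bash
python3 - <<'E'
from h import *
p=np.array([.5615,.0075]); R=rot(YAW+np.pi/2)
env.reach(np.r_[p,.25],R)
env.movel(np.r_[p,.057],rate=.12)
effector.grasp(25)
s=env.sense(); print(s["t"],s["gripper_width"],s["ee_pos"],s["wrist_force"])
if abs(s["gripper_width"]-.044)<.004:
    env.movel(np.r_[p,.10],rate=.08)
    env.movel(np.r_[p,.19],rate=.12)
    s=env.sense(); print(s["t"],s["gripper_width"],s["wrist_force"])
    env.movel(np.r_[PLATE,.19],rate=.15)
    env.movel(np.r_[PLATE,.075],rate=.1)
    env.pause(.2); s=env.sense(); print(s["t"],s["gripper_width"],s["ee_pos"],s["wrist_force"])
look("top","top2"); print([(np.round(r["at"],3).tolist(),round(r["score"],2)) for r in tip_of("top","plate")])
_,d=look("scene","scene2"); print([(np.round(r["at"],3).tolist(),round(r["score"],2)) for r in tip_of("scene","stepped")])
E
```

```text
14.85 0.043418408949749535 [0.56156983 0.00766773 0.05701737] [-0.28988615  1.05076335  0.58484032]
16.4417 0.043720594137044204 [-0.10661236  0.34044954 -3.68622323]
20.2333 0.043543736386474546 [0.4673412  0.31511025 0.07551428] [ 0.89820183  0.23534561 -3.61595425]
[]
[([0.466, 0.314, 0.048], 0.86), ([0.384, -0.048, -0.0], 0.68), ([0.372, 0.109, -0.0], 0.64), ([0.33, -0.127, -0.002], 0.55)]
```

View pics/scene2.png

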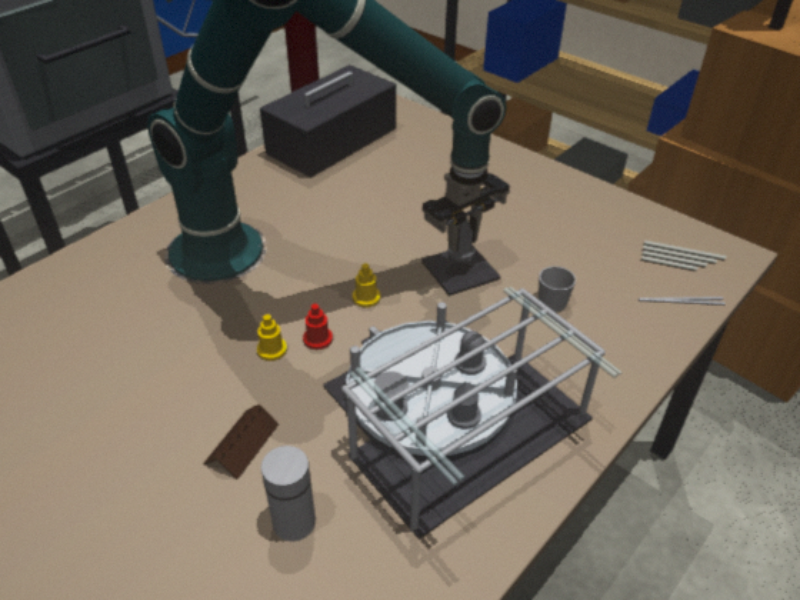

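The gripper holds the mandrel upright over the plate at about (462,260), centred to within millimetres. I lower it in small steps until the plate carries the load.

```bash
python3 - <<'E'
from h import *
env.movel(np.r_[PLATE,.039],rate=.06); env.pause(.2)
f0=env.sense()["wrist_force"][2]
for k in range(1,10):
    env.movel(np.r_[PLATE,.039-.001*k],rate=.02); env.pause(.1)
    s=env.sense(); df=s["wrist_force"][2]-f0
    if df>2: break
print(k,s["ee_pos"],f0,df)
effector.release(); env.pause(.2)
env.movel(np.r_[PLATE,.2],rate=.15)
env.reach([.35,.45,.3],rot(YAW+np.pi/2)); env.pause(.3)
look("top","top3"); print([(np.round(r["at"],3).tolist(),round(r["score"],2)) for r in tip_of("top","stepped")], [np.round(r["at"],3).tolist() for r in tip_of("top","plate")])
look("scene","scene3"); print([(np.round(r["at"],3).tolist(),round(r["score"],2)) for r in tip_of("scene","stepped")])
for n in ("conical","domed","flat"): print(n,[(np.round(r["at"],3).tolist(),round(r["score"],2)) for r in tip_of("scene",n)[:2]])
s=env.sense(); print(s["t"],s["ee_pos"],s["wrist_force"])
E
```

```text
7 [0.46711435 0.31509439 0.03299573] -4.478043792694462 10.59700807554572
[([0.466, 0.315, 0.006], 0.93), ([0.38, -0.047, -0.003], 0.93), ([0.336, -0.127, 0.001], 0.88), ([0.368, 0.114, 0.001], 0.84)] [[0.466, 0.318, 0.002]]
[([0.33, -0.129, 0.0], 0.94), ([0.467, 0.317, 0.007], 0.91), ([0.384, -0.05, 0.002], 0.81), ([0.37, 0.108, 0.0], 0.79)]
conical [([0.737, -0.031, 0.028], 0.8)]
domed [([0.668, 0.08, 0.035], 0.82), ([0.462, 0.314, 0.002], 0.73)]
flat [([0.628, -0.097, 0.032], 0.73)]
27.6667 [0.34998861 0.4500019  0.30002461] [ 0.00959305 -0.00093327 -0.40668907]
```

View pics/scene3.png

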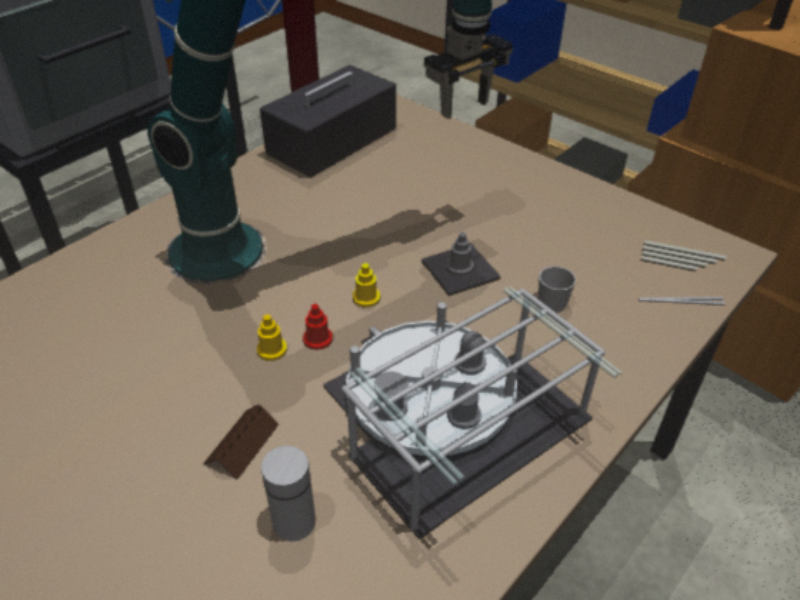

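The stepped mandrel stands upright on the plate's middle at about (461,255). The other three mandrels are upright in the tray, nothing else has moved, and the arm is clear. I hand the job in.

```bash
python3 -c "
from h import *
print(workorder.finish_job())"
```

```text
the job is handed in; nothing more can be done
None
```

The stepped mandrel now stands upright on the middle of the steel plate, and the job is handed in; the system gave no verdict. The robot's clock read about 28 s of the 72 s allowed.

**Turning:** I gripped the front-left post and turned the carousel about 33° clockwise along an arc. After release, both cameras placed the mandrel within about 1 mm of the pointer line.

**Lifting and placing:** I gripped the column (fingers at 43–44 mm, as expected for 44 mm) and carried it over. Then I lowered it in 1 mm steps until the plate took the load. The last step pressed the mandrel on the plate with about 11 N, somewhat more than needed.

**Last checks:**
- **Stepped mandrel:** it is about 3 mm from the plate's centre as the top camera found it. The cameras put its underside at 6–7 mm rather than 10 mm, which is within their 4 mm error.
- **Other mandrels:** the three others are found standing at tray-floor height, all about 90 mm from the axis. I judged them upright from the picture.
- **Bystanders:** the cup, canister and rod rest look unmoved in the picture; I did not measure them again.
- **Robot:** the arm is clear of everything.

One wrong network hit: a "domed" report on the plate was the stepped mandrel itself, as the picture shows.

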